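# Lock the closing ring of a leaning collet fixture

## Robot

A 7-joint arm with a two-finger parallel gripper is mounted at the origin on a cart in front of the work surface, level with it; the furniture and walls round the work are solid. World frame = base frame: x ahead of the robot, y to its left, z up, the work surface at z = 0. Lengths are in mm, angles in rad, forces in N, time in s.
With the tool pointing down it reaches from about 400 to 875 mm from the base axis. Payload 4.4 kg.
Tool frame: the origin (TCP) lies between the finger pads, 19 mm behind the fingertips; this is the grasp point; z points along the fingers, y is the line along which they close (so a half turn about z gives the same grasp; the last joint's range is limited). The gripper opens to 85 mm and grips with 20 to 120 N. Pads are 22 mm wide; open, the fingers measure 114 mm over their backs; the gripper's body (76 mm by 85 mm) begins 54 mm behind the grasp point. The pads swing forward as they close: fully open they stand 13 mm farther back than shut.
Start: joints at [-1.359, 0.628, 0.038, 1.517, -0.027, 0.996, -0.02], TCP at [178.232, 625.101, 250.013] pointing down, gripper open.
Joint ranges: [-3.06, 3.06], [-0.37, 2.12], [-1.25, 1.32], [0.18, 2.47], [-1.1, 4.24], [0.23, 1.98], [-2.94, 2.94]. Speed limits (rad/s): [2.57, 2.57, 3.14, 3.14, 3.14, 3.14, 3.14].

## Interface

Orientations are given as [roll, pitch, yaw] about the fixed x, y, z axes, in that order (R = Rz(yaw) Ry(pitch) Rx(roll)).
In Python, from cell import read_state, get_image, camera_info, finish_job gives the robot as it stands.
- The arm moves only by the tool play_rows, never from a script. Its argument "deltas" is one flat list of numbers, 7 for each row, row after row: the shift along the tool's x, y, z in mm, then the turn, a rotation vector about the tool's x, y, z in rad, then the opening, from 0 (shut) to 1 (fully open). In form: [dx, dy, dz, ax, ay, az, grip, dx, dy, dz, ax, ay, az, grip, ...]. A call has 1 to 10 rows; each row is the pose to reach, as a shift and turn from the pose commanded when the call began, along the tool's axes at that moment; what a row does not reach only later rows make up. A row lasts 1/8 s, in which the tool goes at most 62.5 mm and 10.7 degrees, less where a joint would pass 70% of its speed; a pose out of reach is approached as far as the arm can. A call with a gripper value outside its range is refused whole. The fingers move at their own pace and stop on an object; the grip force is fixed at half the most. Time passes only in rows, so rows that repeat a pose let the fingers close. It gives the time, the measured TCP pose, the force, the opening and the grip force at its end, in the units of the state.
- read_state(): the state, without advancing time (a new reading comes with each control period).
- get_image(name): name is "scene" or "top" or "wrist"; returns the picture (480x640x3 uint8, red, green, blue); there is no depth.
- camera_info(name): a dict with "fx", "fy", "cx", "cy" (pixels), "distortion" ([k1, k2, p1, p2, k3] as OpenCV has them; the pictures are not rectified), "T" (4x4, takes a point from camera to world coordinates). Camera axes: x right, y down, z forward; pixel columns grow to the right and rows downward; lengths in mm; the calibration is good to about 2 mm. A picture is of the moment at which its call begins: read the wrist's pose just before it. camera_info takes no time and is no camera call; for the wrist camera it gives the pose at the moment of the call.
- finish_job(): hands the job in; it is judged then, once.
The state is a dict: "clock": time; "qpos": joint angles; "qd": joint speeds; "tau": joint torques, N m; "eef_pos": TCP position; "tool_rot": TCP orientation; "force": force on the tool from outside, world axes, zero at the start; "torque": the same for the moment, N m; "width": finger opening in mm; "gripper_force": force on a finger pad.
Only numpy, scipy, OpenCV 4.12 (cv2) and the standard library are available. Lean on these libraries where they do the work, as an engineer would, in place of code of your own. Each camera call takes 0.05 s, during which the arm holds its last target. There are 200 camera calls.

## Task

Close and lock the leaning collet fixture: first draw the pin that blocks the ring out of its bore and hang it upright by its flange well inside the notch of the pin rest, and let go of it. Then turn the hexagonal closing ring clockwise (seen looking onto the face) until it is hard against its stop, with its ear at the locked mark, and let go. Do not knock over or push away the arbor, bottle, spring or pliers.

Things in the scene. Friction and masses are not known exactly. Their poses are not given: they have to be found in the camera images.
- fixture: Steel stand, 150 x 150 mm base, fixed to the bench; carries a grey square face plate (160 x 160 x 24 mm) that leans 30 deg towards the stand's -x side, which faces the front right of the bench (the robot's near right); its x axis points away to the left. Origin: centre of the base's underside. The face centre lies 95 mm above it.
- ring_seat (a point): Centre of the face plate's front surface, on the turning axis of the ring; fixed. z axis: out of the face, along the ring's axis, leaning 30 deg from vertical towards the near right; x axis: uphill along the face, away from that side; y axis: level along the face, towards the near left.
- ring (a joint): Angle of the hexagonal closing ring about ring_seat's z axis, rad; grows as it turns clockwise seen looking onto the face. Starts at 0 to 0.45; the pin in its bore blocks it at about 0.65; 2.10 is the hard stop at the locked mark. Stiff (0.6 N m friction, no spring): stays where left. 1.5 to 2 N m at the stop suffices. The turn is long for one grasp: regrasp other flats.
- ring_grip (a point): Point on the ring's axis 34 mm above the face: a good TCP height for gripping it with the tool along the axis. Ring: steel, regular hexagon 60 mm across flats, 69 mm over corners, flats from 9 to 42 mm above the face; captive, only turns. A fixed collet, 33 mm wide, shows in its middle up to 53 mm above the face. Turns with the ring, z axis as ring_seat.
- ear_tip (a point): Outer end of the ring's ear, 68 mm from the axis; the ear (14 mm wide, 2 to 10 mm above the face) stands out of the middle of one flat. At joint angle q it points at -30 deg - q in the face, measured from ring_seat's x axis towards its y axis: -150 deg at the stop. The locked mark is a raised steel bar (16 x 7 x 3 mm) on the face at -150 deg, 71 to 87 mm from the axis.
- bore (a point): Mouth of the pin's bore in the face, 60 mm from the ring's axis at -87 deg (on the far right of the ring); z axis as ring_seat. Bore 15 mm wide, 24 mm deep, open below.
- pin: Loose steel pin, about 0.15 kg, 82 mm long: shank 12 mm thick reaching 36 mm below the flange; flange 28 mm wide, 5 mm thick; dark round head 20 mm wide, 5 to 46 mm above the flange's underside (origin). z axis: towards the head. It starts in the bore leaning 30 deg, flange on the face; draw it over 36 mm along its axis. Fingers closing along the face's x axis clear the ring.
- pin_flange (a point): Centre of the underside of the pin's flange (same point as the pin's origin).
- pin_rest: Small fixed steel stand (85 x 80 mm base) with a forked grey plate, 10 mm thick, top at 80 mm. Origin: under it on the bench, vertically below notch. x axis: from the notch's open end towards its closed end.
- notch (a point): Where the pin's axis should hang: at the top surface of the forked plate, 80 mm above the bench, z axis up. Notch 17 mm wide, from its open end at x = -37 mm to its closed end at x = +9 mm of this point. The flange rests on the fork, the shank hangs through the notch; 58 mm of free height below the plate.
- arbor: Bystander: dark steel collet arbor, 56 mm diameter, 105 mm tall, standing; origin under its centre.
- bottle: Bystander: white bottle with blue spout cap, 45 mm diameter, 122 mm tall, standing; origin under its centre.
- spring: Bystander: compression spring, 47 mm diameter, 58 mm tall, standing; origin under its centre.
- pliers: Bystander: yellow-handled pliers, 191 x 63 x 14 mm, lying; origin under the centre.
There are look-alikes about, which are no part of the job. Several things have the shape of the pin; the one meant has the colours described above.

How it is judged (in metres and radians):
On the way, in this order (a step that is already met when the one before it is completed fails the run):
1. the pin hangs upright by its flange in the notch of the rest, let go (x of pin_flange in the frame of notch between -0.022 and 0.008 m and y of pin_flange in the frame of notch between -0.007 and 0.007 m and z of pin_flange in the frame of notch between -0.004 and 0.004 m and angle between pin's own z axis and vertical below 0.12 rad and contact force between the fingers and pin below 0.1 N), for 0.2 s.
2. the ring is turned to its stop at the locked mark (value of joint ring above 2.05 rad), for 0.2 s.
At the end, for the whole second after the job is handed in: The ring stands within 0.05 rad of its stop (2.10 rad) and is let go; the pin hangs at rest in the notch, upright within 0.12 rad, its flange's underside within 4 mm of the fork's top, its axis within 7 mm across the notch and from -22 to +8 mm along it from the notch point (all of step 1 and linear speed of pin below 0.02 m/s and value of joint ring above 2.05 rad and contact force between the fingers and fixture below 0.1 N); the robot touches nothing.
It fails at once if the arbor is pushed more than 30 mm away or tipped over (distance of arbor from where it was at the start of the episode above 0.03 m or angle between arbor's own z axis and vertical above 0.5 rad).
It fails at once if the bottle is pushed more than 30 mm away or tipped over (distance of bottle from where it was at the start of the episode above 0.03 m or angle between bottle's own z axis and vertical above 0.5 rad).
It fails at once if the spring is pushed more than 30 mm away or tipped over (distance of spring from where it was at the start of the episode above 0.03 m or angle between spring's own z axis and vertical above 0.5 rad).
It fails at once if the pliers is pushed more than 30 mm away or tipped over (distance of pliers from where it was at the start of the episode above 0.03 m or angle between pliers's own z axis and vertical above 0.5 rad).
It also fails if it takes over 72 s, if anything falls off the work surface, if the arm or the gripper's body presses on something with over 40 N, if the wrist force passes 120 N, or if a joint passes its speed limit or range.

## Working session

There is one attempt and no reset: what is moved stays moved. The work goes in short steps, Python scripts to look and compute and a tool call to move; the robot and the scene stay as the last step left them, time stands still between calls to the robot, and variables do not carry over. Pictures are saved under pics/ and viewed, at most 10 in all, crops included, and the job is handed in when it is done.

Besides the shell and the picture viewer there is one more tool, called after ">>>" by a JSON object that holds its "op" and its "data", one argument or row to a line. play_rows: Moves the arm, as the interface text tells. Its arguments: {"type":"object","properties":{"deltas":{"type":"array"}},"required":["deltas"]}

```bash
mkdir -p pics; ls
python3 - <<'E'
from cell import *
import cv2,numpy as np
s=read_state();print({k:np.round(v,3).tolist() for k,v in s.items()})
for n in("scene","top"):
    im=get_image(n);cv2.imwrite(f"pics/{n}0.png",im[:,:,::-1])
    c=camera_info(n);print(n,c['fx'],c['fy'],c['cx'],c['cy'],c['distortion'],np.round(c['T'],3).tolist())
E
```

```text
pics
{'clock': 0.0, 'qpos': [-1.359, 0.629, 0.038, 1.518, -0.027, 0.996, -0.02], 'qd': [0.0, -0.001, 0.0, 0.0, 0.0, 0.001, 0.002], 'tau': [0.0, -56.341, 1.226, -19.344, 0.011, 0.01, -0.0], 'eef_pos': [178.103, 624.536, 249.085], 'tool_rot': [-3.14, 0.0, 2.864], 'force': [0.495, 0.113, 0.954], 'torque': [0.005, 0.032, 0.047], 'gripper_force': 0.0, 'width': 85.212}
scene 535.2856665261289 535.2856665261289 315.5853654720525 234.48403885098895 [-0.09573764  0.          0.          0.          0.        ] [[0.471, -0.347, 0.811, -644.662], [-0.882, -0.18, 0.436, -656.707], [-0.005, -0.921, -0.391, 678.092], [0.0, 0.0, 0.0, 1.0]]
top 545.1873270218144 545.1873270218144 322.7035609030086 240.27578105365973 [-0.12131779  0.          0.          0.          0.        ] [[0.012, -0.996, 0.085, 451.726], [-1.0, -0.011, 0.004, -24.292], [-0.003, -0.085, -0.996, 1287.354], [0.0, 0.0, 0.0, 1.0]]
```

View pics/scene0.png

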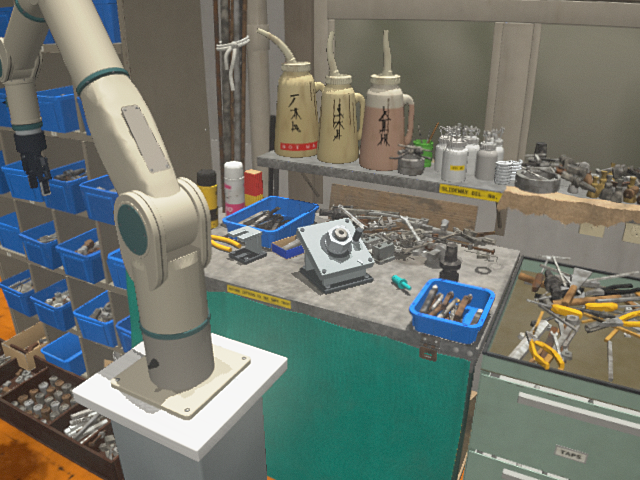

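View pics/top0.png

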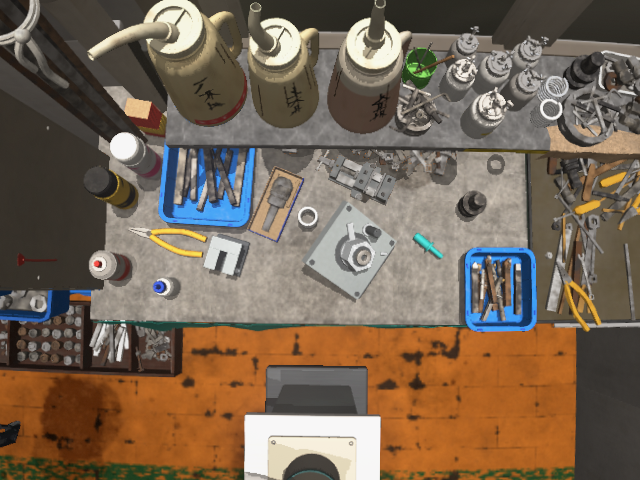

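Top view: fixture near (350,252), with the pin's dark head at (373,231). The pin rest is at (226,256), bottle (163,287), arbor (471,204), spring (307,216), pliers (170,240). Pin-like candidates are the dark-headed one in the plate at (373,231), the teal one lying at (428,245), and the dark grey object in the tray at (281,190). I'll enlarge to confirm.

```bash
cat > h.py <<'E'
from cell import *
import cv2,numpy as np
from scipy.spatial.transform import Rotation as R
def cam(n):
    c=camera_info(n);K=np.array([[c['fx'],0,c['cx']],[0,c['fy'],c['cy']],[0,0,1]]);return K,np.array(c['distortion'],float),np.array(c['T'])
def ray(c,px):
    K,d,T=c;u=cv2.undistortPoints(np.array([[px]],float),K,d)[0,0]
    v=T[:3,:3]@[u[0],u[1],1];return T[:3,3],v/np.linalg.norm(v)
def onz(c,px,z):
    o,v=ray(c,px);return o+v*(z-o[2])/v[2]
def proj(c,P):
    K,d,T=c;Ti=np.linalg.inv(T);P=np.atleast_2d(P).astype(float)
    return cv2.projectPoints(P@Ti[:3,:3].T+Ti[:3,3],np.zeros(3),np.zeros(3),K,d)[0][:,0]
E
python3 - <<'E'
from h import *
im=cv2.imread("pics/top0.png")
a=cv2.resize(im[190:310,295:455],None,fx=4,fy=4,interpolation=cv2.INTER_CUBIC)[:, :480] if 0 else cv2.resize(im[195:310,300:400],(500,575),interpolation=cv2.INTER_CUBIC)
b=cv2.resize(im[226:290,195:255],(300,320),interpolation=cv2.INTER_CUBIC)
o=np.zeros((575,800,3),np.uint8);o[:,:500]=a;o[:320,500:]=b
cs=cv2.imread("pics/scene0.png")[205:270,230:290] 
o[320:,500:]=cv2.resize(cs,(300,255),interpolation=cv2.INTER_CUBIC)
cv2.imwrite("pics/crop1.png",o)
E
```

```text
(no output)
```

View pics/crop1.png

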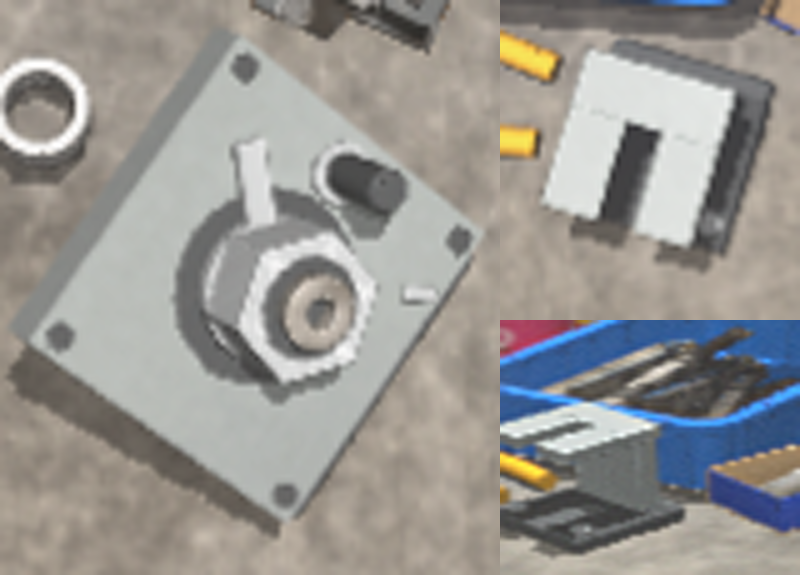

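The crop confirms it: the pin in the plate has a dark round head on a light flange and sits at the bore (far right of the ring), so it is the one meant. The mark is at crop (420,297), and the rest's notch opens toward the robot.

```bash
cat >> h.py <<'E'
from scipy.optimize import least_squares
def seat(p):
    x,y,a=p;ex=np.array([np.cos(a),np.sin(a),0]);up=np.array([0,0,1.])
    X=.8660254*ex+.5*up;Z=-.5*ex+.8660254*up;Y=np.cross(Z,X)
    T=np.eye(4);T[:3,:3]=np.c_[X,Y,Z];T[:3,3]=[x,y,95];return T
def pt(T,P): return np.atleast_2d(P)@T[:3,:3].T+T[:3,3]
E
python3 - <<'E'
from h import *
c=cam("top")
L=np.array([[80,80,0],[80,-80,0],[-80,-80,0],[-80,80,0],[79*np.cos(np.radians(150)),-79*.5,3]])
px=np.array([[27,335],[237,38],[480,235],[290,520],[420,297]])/5+[300,195]-.4
f=lambda p:(proj(c,pt(seat(p),L))-px).ravel()
r=least_squares(f,[450,-50,.8]);print(r.x,r.fun.round(2));T=seat(r.x)
print("bore",pt(T,[60*np.cos(np.radians(-87)),60*np.sin(np.radians(-87)),0]))
b=lambda u,v:[195+(u-500)/5-.4,226+v/5-.4]
for n,q in dict(LB=(543,207),LFr=(600,222),RFl=(636,232),RB=(690,247),cl=(625,123),cr=(662,130),TL=(590,48),TR=(737,92)).items(): print(n,onz(c,b(*q),80).round(1))
for n,q,z in [("bottle",(163,287),122),("arbor",(471,204),105),("spring",(307,216),58)]: print(n,onz(c,q,z).round(1))
E
```

```text
[528.82272629 -84.85449867   0.97682699] [-0.25  1.22  0.58 -0.97  0.71 -0.47 -1.07  0.75  0.03 -0.59]
bore [[ 580.00008365 -116.13409105   96.57007869]]
LB [491.4 245.7  80. ]
LFr [485.1 219.9  80. ]
RFl [480.9 203.6  80. ]
RB [474.6 179.3  80. ]
cl [529.4 209.8  80. ]
cr [526.5 193.1  80. ]
TL [562.8 226.5  80. ]
TR [543.9 159.8  80. ]
bottle [445.6 323.1 122. ]
arbor [ 636.3 -346.6  105. ]
spring [611.1  16.6  58. ]
```

```bash
cat >> h.py <<'E'
def tool():
    s=read_state();T=np.eye(4);T[:3,:3]=R.from_euler('xyz',s['tool_rot']).as_matrix();T[:3,3]=s['eef_pos'];return T
def delta(G,T=None):
    T=tool() if T is None else T
    D=np.linalg.inv(T)@G;return np.r_[D[:3,3].round(1),R.from_matrix(D[:3,:3]).as_rotvec().round(3)]
def pose(p,z,y):
    z=np.array(z,float)/np.linalg.norm(z);y=np.array(y,float);y-=z*(y@z);y/=np.linalg.norm(y)
    G=np.eye(4);G[:3,:3]=np.c_[np.cross(y,z),y,z];G[:3,3]=p;return G
FX=[528.8,-84.9,.977]
E
python3 - <<'E'
from h import *
print((np.linalg.inv(tool())@cam("wrist")[2]).round(3), cam("wrist")[0])
# down pose above rest, tool y radial
az=.37
for yy in (1,-1): print(delta(pose([440,170,270],[0,0,-1],[yy*np.cos(az),yy*np.sin(az),0])))
E
```

```text
[[-0.00000e+00 -9.59000e-01 -2.84000e-01  7.21410e+01]
 [ 1.00000e+00  0.00000e+00 -2.00000e-03  4.00000e-01]
 [ 2.00000e-03 -2.84000e-01  9.59000e-01 -1.23831e+02]
 [ 0.00000e+00  0.00000e+00  0.00000e+00  1.00000e+00]] [[423.4986148    0.         323.88742816]
 [  0.         423.4986148  234.34941005]
 [  0.           0.           1.        ]]
[-3.765e+02 -3.654e+02 -2.020e+01 -2.000e-03  1.000e-03  9.230e-01]
[-3.765e+02 -3.654e+02 -2.020e+01 -1.000e-03 -2.000e-03 -2.219e+00]
```

>>> {"op": "play_rows", "data": {
  "deltas": [-434,-313,19,0,0,0.92,1,-434,-313,19,0,0,0.92,1,-434,-313,19,0,0,0.92,1,-434,-313,19,0,0,0.92,1,-434,-313,19,0,0,0.92,1,-434,-313,19,0,0,0.92,1,-434,-313,19,0,0,0.92,1,-434,-313,19,0,0,0.92,1,-434,-313,19,0,0,0.92,1,-434,-313,19,0,0,0.92,1]
}}

```text
clock: 1.35
eef_pos: [511.5, 201.3, 230.8]
tool_rot: [-3.142, 0.002, 1.937]
force: [0.2, 1.3, 0.7]
width: 85.4
gripper_force: 0.0
```

Run:
```python
from h import *
s=read_state();print(s['clock'],s['eef_pos'].round(1),s['tool_rot'].round(3),s['qpos'].round(2))
c=cam("wrist");im=get_image("wrist");cv2.imwrite("pics/w1.png",im[:,:,::-1]);np.save("w1T.npy",c[2])
# predicted notch edges
print(proj(c,[[528,201.5,80],[483,211.7,80],[519,203.6,80]]).round(0))
# seat view pose
T=seat(FX);
for sg in(1,-1):
  G=pose(pt(T,[0,0,170])[0],-T[:3,2],sg*T[:3,0]);print(delta(G))
```

```text
1.35 [511.5 201.3 230.8] [-3.142e+00  2.000e-03  1.937e+00] [-0.62  0.52  0.29  1.83 -0.19  0.82  0.13]
[[347. 229.]
 [289. 191.]
 [336. 222.]]
[-3.244e+02 -1.567e+02 -1.140e+01 -5.080e-01  1.590e-01 -5.930e-01]
[-3.244e+02 -1.567e+02 -1.140e+01  2.060e-01  6.600e-01  2.460e+00]
```

View pics/w1.png

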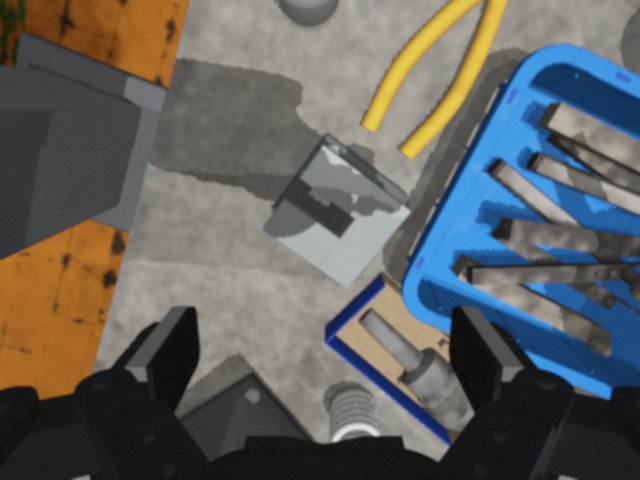

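The rest's fork shows in the wrist view, with the notch's closed end at about (344,228) and its open end at about (293,189). That is within about 3 px of the prediction. Next I'll measure the notch by its dark blob and move to view the fixture along its axis.

Run:
```python
from h import *
im=cv2.imread("pics/w1.png");g=cv2.cvtColor(im,cv2.COLOR_BGR2GRAY)
K,d,_=cam("wrist");c=(K,d,np.load("w1T.npy"))
for th in (60,70,80,90):
    m=np.zeros_like(g);m[170:250,275:370]=(g[170:250,275:370]<th)
    n,l,st,ce=cv2.connectedComponentsWithStats(m)
    k=l[215,330]
    if k:
        P=np.argwhere(l==k)[:,::-1].astype(np.float32);b=cv2.boxPoints(cv2.minAreaRect(P))
        print(th,st[k],b.round(0).tolist(),[onz(c,q,80)[:2].round(1).tolist() for q in b])
print(g[200:232:4,300:352:4])
```

```text
60 [ 275  175   75   57 1256] [[273.0, 205.0], [296.0, 174.0], [351.0, 216.0], [329.0, 246.0]] [[476.2, 199.6], [483.5, 223.9], [527.4, 211.1], [520.9, 185.7]]
70 [ 275  170   77   65 1559] [[272.0, 204.0], [299.0, 169.0], [356.0, 213.0], [328.0, 249.0]] [[475.1, 199.4], [484.3, 228.1], [529.8, 213.8], [521.4, 183.8]]
80 [ 275  170   78   66 1733] [[271.0, 205.0], [299.0, 167.0], [358.0, 211.0], [330.0, 249.0]] [[474.7, 198.9], [483.7, 229.1], [530.4, 215.6], [522.4, 184.1]]
90 [ 275  170   78   67 2084] [[263.0, 206.0], [281.0, 161.0], [362.0, 193.0], [345.0, 238.0]] [[470.4, 196.1], [471.5, 228.3], [528.5, 227.9], [529.2, 194.9]]
[[ 57  53  55  56  75  96 108 101  96 101 102 101 100]
 [ 56  56  53  56  56  59  98  95  56  86 100 101  99]
 [ 67  56  54  52  57  53  57  59  58  58  71  98 101]
 [100  74  60  52  54  57  53  57  57  56  54  61  93]
 [102 102  86  64  57  54  56  56  56  55  57  53  60]
 [101 101 102  97  74  58  57  56  56  55  55  56  60]
 [101 101 100 116 169 118  63  55  54  53  53  59  70]
 [102 101 136 179 180 178 152  74  54  56  58  64 144]]
```

>>> {"op": "play_rows", "data": {
  "deltas": [-80,-40,-60,0,0,0,1,-160,-80,-60,-0.1,0.03,-0.12,1,-240,-120,-60,-0.25,0.08,-0.3,1,-324,-157,-40,-0.4,0.12,-0.45,1,-324,-157,-11,-0.508,0.159,-0.593,1,-324,-157,-11,-0.508,0.159,-0.593,1,-324,-157,-11,-0.508,0.159,-0.593,1,-324,-157,-11,-0.508,0.159,-0.593,1,-324,-157,-11,-0.508,0.159,-0.593,1]
}}

```text
clock: 2.52
eef_pos: [480.3, -160.3, 240.3]
tool_rot: [2.619, -0.001, 2.54]
force: [0.4, 0.5, 0.5]
width: 85.3
gripper_force: 0.0
```

Run:
```python
from h import *
s=read_state();print(s['clock'],s['eef_pos'].round(1),s['tool_rot'].round(3),s['qpos'].round(2))
c=cam("wrist");im=get_image("wrist");cv2.imwrite("pics/w2.png",im[:,:,::-1]);np.save("w2T.npy",c[2])
T=seat(FX);a=np.radians([-87,-150])
print(proj(c,pt(T,[[0,0,53],[80,80,0],[80,-80,0],[-80,-80,0],[-80,80,0],[60*np.cos(a[0]),60*np.sin(a[0]),46],[60*np.cos(a[0]),60*np.sin(a[0]),5],[79*np.cos(a[1]),79*np.sin(a[1]),3]])).round(0).tolist())
```

```text
2.525 [ 480.3 -160.3  240.3] [ 2.619e+00 -1.000e-03  2.540e+00] [ 0.67  0.48 -0.1   2.02 -0.71  0.77  2.1 ]
[[333.0, 231.0], [454.0, 90.0], [437.0, 312.0], [227.0, 313.0], [209.0, 92.0], [338.0, 317.0], [336.0, 291.0], [238.0, 265.0]]
```

View pics/w2.png

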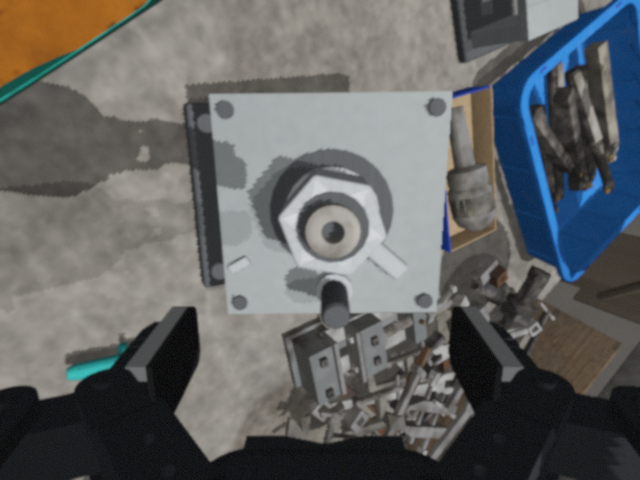

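Wrist view of the fixture: plate corners at (452,91), (437,313), (229,313) and (209,93), and collet at (332,231). All are within 2 px of prediction, so the fixture pose is good. Pin head is at (335,310) and the ear at (388,258). Next: refine the fixture pose and the notch edges.

Run:
```python
from h import *
from scipy.ndimage import map_coordinates
K,d,_=cam("wrist");c2=(K,d,np.load("w2T.npy"));c1=(K,d,np.load("w1T.npy"))
L=np.array([[0,0,53],[80,80,0],[80,-80,0],[-80,-80,0],[-80,80,0]])
px=np.array([[333,231.5],[452,91],[437,313],[229,313],[209,93]])
r=least_squares(lambda p:(proj(c2,pt(seat(p),L))-px).ravel(),FX);print("fix",r.x,r.fun.round(1))
T=seat(r.x);a=np.radians(-87)
# ear
e=np.array([[388,258]]);o,v=ray(c2,e[0]);l=(T[:3,:3].T@(o-T[:3,3]));w=T[:3,:3].T@v;p=l+w*(10-l[2])/w[2];print("ear ang",np.degrees(np.arctan2(p[1],p[0])),np.hypot(p[0],p[1]))
b=np.r_[60*np.cos(a),60*np.sin(a),27]
print("pin top delta @+60,@0",[delta(pose(pt(T,b+[0,0,h])[0],-T[:3,2],T[:3,0])) for h in(70,0)])
for nm,f,c in(("top","top0",cam("top")),("w","w1",c1)):
    g=cv2.cvtColor(cv2.imread(f"pics/{f}.png"),cv2.COLOR_BGR2GRAY).astype(float)
    ya=-.232;ux=np.array([np.cos(ya),np.sin(ya),0]);uy=np.array([-ux[1],ux[0],0]);N=np.array([519.2,203.6,80])
    t=np.arange(-18,18.1,.5)
    for x in range(-33,5,5):
        q=proj(c,N+x*ux+t[:,None]*uy);s=map_coordinates(g,[q[:,1],q[:,0]],order=1);gr=np.gradient(s)
        i=36;lo=gr[4:i].argmin()+4;hi=gr[i:-4].argmax()+i;print(nm,x,t[lo],t[hi],(t[lo]+t[hi])/2,t[hi]-t[lo],s[[0,lo-4,36,hi+4,-1]].round(0))
    x=np.arange(0,18,.5);q=proj(c,N+x[:,None]*ux);s=map_coordinates(g,[q[:,1],q[:,0]],order=1);print("closed",x[np.gradient(s).argmax()])
```

```text
fix [529.13749221 -85.09655233   0.98010915] [-0.1  0.7  1.5 -0.4 -0.1 -1.1 -1.2  0.5  0.1  0.4]
ear ang -39.04298724352726 51.2526247146898
pin top delta @+60,@0 [array([-5.97e+01,  5.70e+00,  7.28e+01, -0.00e+00,  2.00e-03, -6.00e-03]), array([-5.950e+01,  5.700e+00,  1.428e+02, -0.000e+00,  2.000e-03,
       -6.000e-03])]
top -33 -7.0 10.0 1.5 17.0 [225. 206.  72. 216. 221.]
top -28 -7.5 10.0 1.25 17.5 [225. 220.  66. 216. 225.]
top -23 -6.5 9.0 1.25 15.5 [224. 191.  65. 210. 223.]
top -18 -8.0 9.0 0.5 17.0 [225. 213.  67. 194. 224.]
top -13 -8.0 9.5 0.75 17.5 [225. 222.  66. 212. 224.]
top -8 -7.0 9.5 1.25 16.5 [224. 189.  66. 219. 223.]
top -3 -8.0 8.5 0.25 16.5 [223. 205.  65. 209. 223.]
top 2 -7.5 8.5 0.5 16.0 [223. 200.  66. 211. 223.]
closed 9.5
w -33 -6.5 10.5 2.0 17.0 [101. 102.  55. 130. 134.]
w -28 -6.5 10.5 2.0 17.0 [101. 101.  56. 130. 134.]
w -23 -7.0 6.0 -0.5 13.0 [101. 102.  54. 106. 132.]
w -18 -7.0 5.5 -0.75 12.5 [101. 100.  55. 107. 132.]
w -13 -14.5 4.5 -5.0 19.0 [172. 161.  56. 105. 108.]
w -8 -7.5 9.5 1.0 17.0 [179. 179.  56. 101. 102.]
w -3 -7.5 9.5 1.0 17.0 [178. 177.  55. 101. 101.]
w 2 -8.0 9.5 0.75 17.5 [179. 179.  56. 101. 149.]
closed 8.5
```

Both cameras agree on the notch: width 17, offset +1 mm, yaw about -0.26. Ring starts near q = 0.16. Going to the pin.

>>> {"op": "play_rows", "data": {
  "deltas": [-59.5,5.7,40,0,0,-0.005,1,-59.5,5.7,73,0,0,-0.005,1,-59.5,5.7,100,0,0,-0.005,1,-59.5,5.7,125,0,0,-0.005,1,-59.5,5.7,142,0,0,-0.005,1,-59.5,5.7,142,0,0,-0.005,1,-59.5,5.7,142,0,0,-0.005,0,-59.5,5.7,142,0,0,-0.005,0,-59.5,5.7,142,0,0,-0.005,0,-59.5,5.7,142,0,0,-0.005,0]
}}

```text
clock: 3.82
eef_pos: [572.7, -126.3, 121.6]
tool_rot: [2.62, 0.004, 2.553]
force: [-2.2, -2.8, 2.2]
width: 18.5
gripper_force: 58.5
```

>>> {"op": "play_rows", "data": {
  "deltas": [0,0,0,0,0,0,0,0,0,0,0,0,0,0,0,0,0,0,0,0,0]
}}

```text
clock: 4.2
eef_pos: [572.7, -126.4, 121.7]
tool_rot: [2.62, 0.004, 2.553]
force: [-3.6, -4.5, 1.8]
width: 18.2
gripper_force: 58.6
```

```bash
sed -i 's/^FX=.*/FX=[529.1,-85.1,.980]/' h.py
python3 - <<'E'
from h import *
s=read_state();print(s['clock'],s['eef_pos'].round(1),s['width'],s['gripper_force'],s['force'],s['qpos'].round(2))
T=seat(FX);print(T[:3,:3].T@(s['eef_pos']-T[:3,3]))
E
```

```text
4.2 [ 572.7 -126.4  121.7] 18.21325536779875 58.58863712288439 [-3.6487637  -4.48675007  1.76418014] [ 0.58  0.74 -0.19  1.94 -0.82  0.54  2.15]
[  4.68524991 -59.19117776  28.09656616]
```

>>> {"op": "play_rows", "data": {
  "deltas": [0,0,-5,0,0,0,0,0,0,-12,0,0,0,0,0,0,-20,0,0,0,0,0,0,-28,0,0,0,0,0,0,-36,0,0,0,0,0,0,-46,0,0,0,0,0,0,-60,0,0,0,0,0,0,-75,0,0,0,0,0,0,-80,0,0,0,0,0,0,-80,0,0,0,0]
}}

```text
clock: 5.45
eef_pos: [551.2, -157.3, 191.7]
tool_rot: [2.617, 0.003, 2.555]
force: [0.1, 0.4, -1.9]
width: 18.5
gripper_force: 58.9
```

Run:
```python
from h import *
s=read_state();print(s['clock'],s['eef_pos'].round(1),s['tool_rot'].round(3),s['width'],s['gripper_force'],s['force'].round(1),s['torque'].round(2),s['qpos'].round(2))
im=get_image("wrist")
c=cam("wrist");print(proj(c,pt(tool(),[[0,0,18],[0,0,28],[0,0,64]])))
cv2.imwrite("pics/w3.png",cv2.resize(im[220:480,180:460,::-1],None,fx=2,fy=2))
ya=-.262;ux=np.array([np.cos(ya),np.sin(ya),0]);N=np.array([519.4,204.5,80])
for a in (0,1.57):
  for sg in(1,-1):
    y=sg*np.array([np.cos(ya+a),np.sin(ya+a),0]);print(a,sg,delta(pose(N-6*ux+[0,0,110],[0,0,-1],y)))
```

```text
5.45 [ 551.2 -157.3  191.7] [2.617 0.003 2.555] 18.48742848951281 58.908437623176724 [ 0.1  0.4 -1.9] [-0.59  0.39 -0.  ] [ 0.6   0.62 -0.12  1.91 -0.73  0.71  2.08]
[[323.59051409 312.90678351]
 [323.6551682  301.07346162]
 [323.83649381 267.8923891 ]]
0 1 [232.    243.5   141.7     0.456  -0.324   1.217]
0 -1 [232.    243.5   141.7     0.354   0.497  -1.845]
1.57 1 [ 2.320e+02  2.435e+02  1.417e+02  5.200e-01  8.700e-02 -3.150e-01]
1.57 -1 [ 2.320e+02  2.435e+02  1.417e+02  1.230e-01 -7.320e-01  2.731e+00]
```

View pics/w3.png

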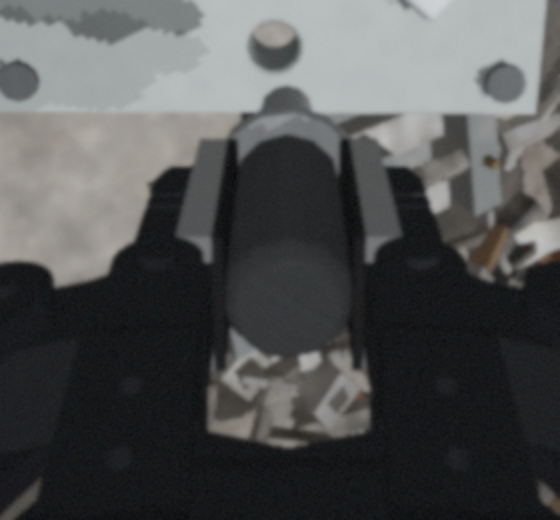

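The pin is held straight, with its shank tip at crop (287,88) as predicted and the bore empty. Raising it, then carrying it over the rest.

>>> {"op": "play_rows", "data": {
  "deltas": [0,20,-35,0,0,0,0,0,40,-69,0,0,0,0,30,72,-50,0.06,0.01,-0.04,0,64,107,-30,0.14,0.02,-0.08,0,98,143,-10,0.22,0.04,-0.13,0,132,178,10,0.3,0.05,-0.18,0,166,214,32,0.38,0.065,-0.23,0,200,250,52,0.46,0.08,-0.28,0,232,283.5,72.4,0.52,0.087,-0.315,0,232,283.5,72.4,0.52,0.087,-0.315,0]
}}

```text
clock: 6.75
eef_pos: [511.2, 214.4, 268.7]
tool_rot: [3.14, -0.003, 2.891]
force: [-0.1, -0.2, -1.9]
width: 18.4
gripper_force: 59.0
```

>>> {"op": "play_rows", "data": {
  "deltas": [0,0,0,0,0,0,0,0,0,0,0,0,0,0]
}}

```text
clock: 7.0
eef_pos: [513.6, 203.9, 269.6]
tool_rot: [-3.14, -0.0, 2.875]
force: [0.3, -0.4, -0.7]
width: 18.7
gripper_force: 59.0
```

```bash
cat >> h.py <<'E'
ya=-.262;ux=np.array([np.cos(ya),np.sin(ya),0]);uy=np.array([-ux[1],ux[0],0]);N=np.array([519.4,204.5,80])
E
python3 - <<'E'
from h import *
s=read_state();print(s['clock'],s['eef_pos'].round(1),s['tool_rot'].round(3),s['width'],s['gripper_force'],s['qpos'].round(2))
for h in(110,75,29):print(h,delta(pose(N-6*ux+[0,0,h],[0,0,-1],uy)))
im=get_image("wrist");c=cam("wrist");cv2.imwrite("pics/w4.png",im[:,:,::-1]);np.save("w4T.npy",c[2])
g=cv2.cvtColor(im,cv2.COLOR_RGB2GRAY).astype(float)
from scipy.ndimage import map_coordinates
t=np.arange(-18,18.1,.5)
for x in range(-33,8,4):
    q=proj(c,N+x*ux+t[:,None]*uy);v=map_coordinates(g,[q[:,1],q[:,0]],order=1);gr=np.gradient(v)
    lo=gr[8:36].argmin()+8;hi=gr[36:-8].argmax()+36;print(x,q[36].round(0),t[lo],t[hi],(t[lo]+t[hi])/2,t[hi]-t[lo],v[[lo-4,36,hi+4]].round(0))
E
```

```text
7.0 [513.6 203.9 269.6] [-3.14  -0.     2.875] 18.678935958431417 59.0039770421572 [-0.5   0.47  0.11  1.77 -0.06  0.91  0.93]
110 [ 6.00e-01  2.20e+00  7.96e+01 -2.00e-03 -0.00e+00 -4.00e-03]
75 [ 5.000e-01  2.200e+00  1.146e+02 -2.000e-03 -0.000e+00 -4.000e-03]
29 [ 5.000e-01  2.300e+00  1.606e+02 -2.000e-03 -0.000e+00 -4.000e-03]
-33 [327. 172.] -9.5 8.5 -0.5 18.0 [107.  98. 138.]
-29 [327. 177.] -9.0 8.0 -0.5 17.0 [106. 113. 137.]
-25 [327. 182.] -9.5 8.5 -0.5 18.0 [107. 113. 136.]
-21 [327. 188.] -9.0 8.0 -0.5 17.0 [108. 112. 108.]
-17 [327. 193.] -13.5 8.0 -2.75 21.5 [166. 113. 114.]
-13 [327. 198.] -8.5 8.0 -0.25 16.5 [186.  63. 187.]
-9 [327. 203.] -9.0 7.5 -0.75 16.5 [189.  59. 182.]
-5 [327. 209.] -9.0 8.0 -0.5 17.0 [188.  60. 187.]
-1 [327. 214.] -9.0 7.5 -0.75 16.5 [187.  59. 182.]
3 [327. 219.] -9.0 8.0 -0.5 17.0 [188.  67. 186.]
7 [327. 224.] -9.0 7.5 -0.75 16.5 [186.  75. 181.]
```

The notch is confirmed within 0.5 mm in this view. Descending.

>>> {"op": "play_rows", "data": {
  "deltas": [0.5,1.8,40,-0.002,0,-0.004,0,0.5,1.8,80,-0.002,0,-0.004,0,0.5,1.8,110,-0.002,0,-0.004,0,0.5,1.8,110,-0.002,0,-0.004,0,0.5,1.8,120,-0.002,0,-0.004,0,0.5,1.8,130,-0.002,0,-0.004,0,0.5,1.8,140,-0.002,0,-0.004,0,0.5,1.8,150,-0.002,0,-0.004,0,0.5,1.8,157,-0.002,0,-0.004,0,0.5,1.8,157,-0.002,0,-0.004,0]
}}

```text
clock: 8.3
eef_pos: [513.1, 207.6, 112.2]
tool_rot: [3.141, -0.001, 2.882]
force: [0.3, -0.0, -0.4]
width: 18.9
gripper_force: 59.0
```

Run:
```python
from h import *
s=read_state();print(s['clock'],s['eef_pos'].round(1),s['tool_rot'].round(3),s['width'],s['force'].round(1),s['torque'].round(2))
print(delta(pose(N-6*ux-.4*uy+[0,0,28.5],[0,0,-1],uy)))
im=get_image("wrist");c=cam("wrist");print(proj(c,pt(tool(),[[0,0,28],[0,0,64]])))
cv2.imwrite("pics/w5.png",cv2.resize(im[220:480,180:460,::-1],None,fx=2,fy=2))
```

```text
8.3 [513.1 207.6 112.2] [ 3.141e+00 -1.000e-03  2.882e+00] 18.86390701134042 [ 0.3 -0.  -0.4] [0.02 0.01 0.05]
[-9.0e-01 -1.8e+00  3.7e+00  0.0e+00 -1.0e-03  3.0e-03]
[[323.51258609 300.84807003]
 [323.70282416 267.78757826]]
```

View pics/w5.png

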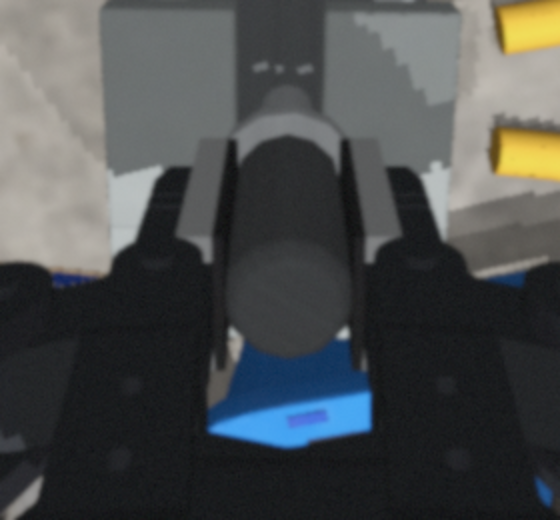

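The shank is inside the notch, at crop x 287 against a notch centre of 281, so about 1.4 mm off and free of contact. Centring, lowering and letting go.

>>> {"op": "play_rows", "data": {
  "deltas": [-0.5,-1.5,0,0,0,0.003,0,-0.9,-1.5,2,0,0,0.003,0,-0.9,-1.5,4,0,0,0.003,0,-0.9,-1.5,4,0,0,0.003,0,-0.9,-1.5,4,0,0,0.003,0.15,-0.9,-1.5,4,0,0,0.003,0.3,-0.9,-1.5,4,0,0,0.003,0.6,-0.9,-1.5,4,0,0,0.003,1,-0.9,-1.5,4,0,0,0.003,1,-0.9,-1.5,4,0,0,0.003,1]
}}

```text
clock: 9.6
eef_pos: [514.0, 206.1, 108.9]
tool_rot: [3.14, 0.0, 2.879]
force: [0.3, 0.1, 0.8]
width: 85.0
gripper_force: 0.0
```

>>> {"op": "play_rows", "data": {
  "deltas": [0,0,-10,0,0,0,1,0,0,-30,0,0,0,1,0,0,-60,0,0,0,1,0,0,-110,0,0,0,1,0,0,-150,0,0,0,1,0,0,-150,0,0,0,1,0,0,-150,0,0,0,1]
}}

```text
clock: 10.48
eef_pos: [513.5, 205.7, 258.9]
tool_rot: [3.14, -0.0, 2.879]
force: [0.4, 0.3, -0.6]
width: 85.4
gripper_force: 0.0
```

Run:
```python
from h import *
s=read_state();print(s['clock'],s['eef_pos'].round(1),s['width'],s['qpos'].round(2))
c=cam("wrist");im=get_image("wrist");P=N-6*ux-.4*uy
print(proj(c,[P,P+[0,0,5],P+[0,0,46]]))
o=np.zeros((480,640,3),np.uint8);o[:]=cv2.resize(im[110:350,170:490,::-1],(640,480));cv2.imwrite("pics/w6.png",o)
T=seat(FX);q=.16
for a in (-90,-30,30,90,150,210):
    th=np.radians(a)-q;G=pose(pt(T,[0,0,120])[0],-T[:3,2],T[:3,0]*np.cos(th)+T[:3,1]*np.sin(th));print(a,delta(G))
```

```text
10.475 [513.5 205.7 258.9] 85.38997566831435 [-0.5   0.48  0.1   1.78 -0.06  0.88  0.94]
[[323.68356691 211.56962607]
 [323.67705168 213.17694393]
 [323.61478468 228.53509287]]
-90 [ -71.5   -333.4     59.1     -0.48     0.403    2.004]
-30 [-7.150e+01 -3.334e+02  5.910e+01 -5.380e-01  9.500e-02  9.880e-01]
30 [-7.150e+01 -3.334e+02  5.910e+01 -4.920e-01 -1.790e-01 -3.500e-02]
90 [ -71.5   -333.4     59.1     -0.354   -0.421   -1.057]
150 [-7.150e+01 -3.334e+02  5.910e+01 -1.110e-01 -6.250e-01 -2.072e+00]
210 [-7.150e+01 -3.334e+02  5.910e+01 -2.750e-01  7.560e-01  3.001e+00]
```

View pics/w6.png

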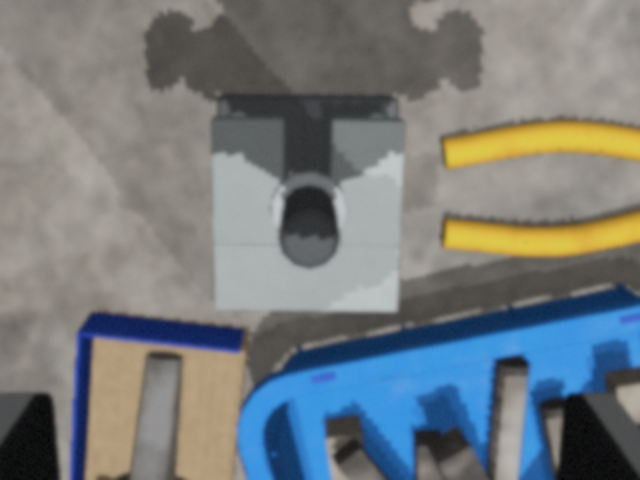

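The pin hangs in the notch, head at crop (309,235) as predicted, fingers clear. Moving to the ring, gripping the flats at +30°/210°, which are clear of the ear.

>>> {"op": "play_rows", "data": {
  "deltas": [-10,-47,8,-0.05,-0.02,0,1,-20,-95,16,-0.13,-0.05,-0.01,1,-31,-143,25,-0.21,-0.08,-0.015,1,-41,-190,33,-0.29,-0.11,-0.02,1,-51,-238,42,-0.37,-0.13,-0.025,1,-61,-286,50,-0.44,-0.16,-0.03,1,-71.5,-333.4,59,-0.492,-0.179,-0.035,1,-71.5,-333.4,59,-0.492,-0.179,-0.035,1,-71.5,-333.4,59,-0.492,-0.179,-0.035,1,-71.5,-333.4,59,-0.492,-0.179,-0.035,1]
}}

```text
clock: 11.78
eef_pos: [496.5, -132.3, 199.5]
tool_rot: [2.645, 0.18, 2.873]
force: [0.2, -0.8, -0.5]
width: 85.5
gripper_force: 0.0
```

Run:
```python
from h import *
s=read_state();print(s['clock'],s['eef_pos'].round(1),s['width'],s['qpos'].round(2))
T=seat(FX);th=np.radians(30)-.16
print(delta(pose(pt(T,[0,0,33])[0],-T[:3,2],T[:3,0]*np.cos(th)+T[:3,1]*np.sin(th))))
```

```text
11.775 [ 496.5 -132.3  199.5] 85.52748783572495 [ 0.81  0.57 -0.4   2.05 -0.59  0.58  2.33]
[ 1.00e-01 -2.80e+00  8.61e+01  2.00e-03 -1.00e-03  4.00e-03]
```

>>> {"op": "play_rows", "data": {
  "deltas": [0,-2.5,25,0,0,0.004,1,0,-2.5,50,0,0,0.004,1,0,-2.5,68,0,0,0.004,1,0,-2.5,80,0,0,0.004,1,0,-2.5,86,0,0,0.004,1,0,-2.5,86,0,0,0.004,1,0,-2.5,86,0,0,0.004,0,0,-2.5,86,0,0,0.004,0,0,-2.5,86,0,0,0.004,0,0,-2.5,86,0,0,0.004,0]
}}

```text
clock: 13.02
eef_pos: [520.4, -100.5, 125.3]
tool_rot: [2.644, 0.179, 2.865]
force: [-2.6, 0.4, 8.7]
width: 59.1
gripper_force: 63.4
```

Run:
```python
from h import *
s=read_state();print(s['clock'],s['eef_pos'].round(1),s['width'],s['gripper_force'],s['force'].round(1),s['torque'].round(2),s['qpos'].round(2))
T=seat(FX);print(T[:3,:3].T@(s['eef_pos']-T[:3,3]))
th=np.radians(30)-.16
print(delta(pose(pt(T,[0,0,33])[0],-T[:3,2],T[:3,0]*np.cos(th)+T[:3,1]*np.sin(th))))
```

```text
13.025 [ 520.4 -100.5  125.3] 59.13835686294912 63.36865425109863 [-2.6  0.4  8.7] [ 0.38  0.32 -0.1 ] [ 0.76  0.72 -0.46  2.09 -0.66  0.36  2.38]
[-0.16149457 -1.32239577 35.05345631]
[ 1.2e+00  6.0e-01  2.1e+00  2.0e-03  2.0e-03 -4.0e-03]
```

>>> {"op": "play_rows", "data": {
  "deltas": [0.6,0,0,0,0,0.06,0,1.2,0,0,0,0,0.15,0,1.2,0,0,0,0,0.25,0,1.2,0,0,0,0,0.35,0,1.2,0,0,0,0,0.45,0,1.2,0,0,0,0,0.55,0,1.2,0,0,0,0,0.65,0,1.2,0,0,0,0,0.75,0,1.2,0,0,0,0,0.8,0,1.2,0,0,0,0,0.8,0]
}}

```text
clock: 14.28
eef_pos: [519.9, -101.1, 124.9]
tool_rot: [2.657, -0.212, 2.164]
force: [0.0, -1.3, 5.6]
width: 59.2
gripper_force: 63.8
```

```bash
cat >> h.py <<'E'
def ringstat():
    s=read_state();print(s['clock'],s['width'].round(1),s['gripper_force'].round(1),s['force'].round(1),s['torque'].round(2),s['qpos'].round(2))
    T=seat(FX);t=tool();l=T[:3,:3].T@(t[:3,3]-T[:3,3]);y=T[:3,:3].T@t[:3,1];th=np.arctan2(y[1],y[0]);z=T[:3,:3].T@t[:3,2]
    off=t[:3,:3].T@(T[:3,:3]@(-l*[1,1,0]))
    print("local",l.round(1),"th",th.round(3),"q(if flat30)",(np.pi/6-th).round(3),"tilt",z.round(3),"to axis (tool)",off.round(1),"twist about seat z",(T[:3,2]@s['torque']).round(2))
E
python3 -c "from h import *;ringstat()"
```

```text
Traceback (most recent call last):
  File "h.py", line 31, in ringstat
    s=read_state();print(s['clock'],s['width'].round(1),s['gripper_force'].round(1),s['force'].round(1),s['torque'].round(2),s['qpos'].round(2))
                                    ^^^^^^^^^^^^^^^^
AttributeError: 'float' object has no attribute 'round'
```

```bash
sed -i "s/s\['width'\].round(1),s\['gripper_force'\].round(1)/round(s['width'],1),round(s['gripper_force'],1)/" h.py
python3 -c "from h import *;ringstat()"
```

```text
14.275 59.2 63.8 [ 0.  -1.3  5.6] [-0.17  0.26 -0.01] [ 0.63  0.7  -0.26  2.09 -0.93  0.45  1.83]
local [-1.  -1.3 35.1] th -0.439 q(if flat30) 0.962 tilt [ 0.002 -0.003 -1.   ] to axis (tool) [ 1.6  0.4 -0. ] twist about seat z -0.07
```

>>> {"op": "play_rows", "data": {
  "deltas": [0,0,0,0,0,0.1,0,0,0,0,0,0,0.22,0,0,0,0,0,0,0.34,0,0,0,0,0,0,0.46,0,0,0,0,0,0,0.58,0,0,0,0,0,0,0.7,0,0,0,0,0,0,0.82,0,0,0,0,0,0,0.94,0,0,0,0,0,0,1.0,0,0,0,0,0,0,1.0,0]
}}

```text
clock: 15.52
eef_pos: [518.9, -101.0, 124.6]
tool_rot: [3.064, -0.52, 1.131]
force: [-2.9, -2.0, 6.4]
width: 59.4
gripper_force: 64.6
```

```bash
python3 -c "from h import *;ringstat()"
```

```text
15.525 59.4 64.6 [-2.9 -2.   6.4] [-0.02  0.76  0.1 ] [ 0.51  0.69 -0.09  2.1  -1.07  0.53  0.97]
local [-1.6 -0.4 35.1] th -1.44 q(if flat30) 1.963 tilt [ 0.002 -0.002 -1.   ] to axis (tool) [ 1.6 -0.2  0. ] twist about seat z -0.22
```

Joint 5 is near its −1.1 limit, so I'll regrasp 60° back: open in place (85 mm clears the 69 mm corners), turn back, close.

>>> {"op": "play_rows", "data": {
  "deltas": [0,0,0,0,0,0,1,0,0,0,0,0,0,1,1,0,0,0,0,0,1,1,0,0,0,0,0,1,1,0,0,0,0,-0.18,1,1,0,0,0,0,-0.36,1,1,0,0,0,0,-0.54,1,1,0,0,0,0,-0.72,1,1,0,0,0,0,-0.9,1,1,0,0,0,0,-1.047,1]
}}

```text
clock: 16.77
eef_pos: [519.4, -100.0, 124.1]
tool_rot: [2.649, -0.19, 2.211]
force: [0.5, -0.9, -0.2]
width: 85.5
gripper_force: 0.0
```

>>> {"op": "play_rows", "data": {
  "deltas": [0,0,0,0,0,0,1,0,0,0,0,0,0,1,0,0,0,0,0,0,0,0,0,0,0,0,0,0,0,0,0,0,0,0,0,0,0,0,0,0,0,0]
}}

```text
clock: 17.52
eef_pos: [519.5, -99.9, 124.6]
tool_rot: [2.65, -0.193, 2.205]
force: [-1.0, -1.1, 5.9]
width: 59.2
gripper_force: 64.1
```

```bash
python3 -c "from h import *;ringstat()"
```

```text
17.525 59.2 64.1 [-1.  -1.1  5.9] [-0.12  0.53 -0.19] [ 0.69  0.71 -0.35  2.09 -0.82  0.4   1.78]
local [-0.5 -0.3 34.5] th -0.394 q(if flat30) 0.918 tilt [ 0.002 -0.001 -1.   ] to axis (tool) [0.5 0.3 0. ] twist about seat z -0.35
```

>>> {"op": "play_rows", "data": {
  "deltas": [0,0,0,0,0,0.04,0,0,0,0,0,0,0.08,0,0,0,0,0,0,0.12,0,0,0,0,0,0,0.15,0,0,0,0,0,0,0.18,0,0,0,0,0,0,0.18,0]
}}

```text
clock: 18.27
eef_pos: [520.4, -101.5, 124.2]
tool_rot: [2.688, -0.269, 2.044]
force: [-0.2, -5.3, 2.6]
width: 59.0
gripper_force: 73.1
```

```bash
python3 -c "from h import *;ringstat()"
```

```text
18.275 59.0 73.1 [-0.2 -5.3  2.6] [-1.93 -0.85  1.78] [ 0.66  0.7  -0.31  2.09 -0.87  0.42  1.65]
local [-1.4 -1.9 34.5] th -0.568 q(if flat30) 1.092 tilt [-0.001 -0.004 -1.   ] to axis (tool) [ 2.4  0.1 -0. ] twist about seat z 2.43
```

The torque jumped to 2.4 N m at about 2.1 rad, so the ring is hard against its stop. Letting go and retracting.

>>> {"op": "play_rows", "data": {
  "deltas": [0,0,0,0,0,0.18,0,0,0,0,0,0,0,1,0,0,0,0,0,0,1,0,0,0,0,0,0,1,0,0,-15,0,0,0,1,0,0,-40,0,0,0,1,0,0,-80,0,0,0,1,0,0,-120,0,0,0,1,0,0,-150,0,0,0,1,0,0,-150,0,0,0,1]
}}

```text
clock: 19.52
eef_pos: [477.9, -163.8, 255.4]
tool_rot: [2.687, -0.272, 2.037]
force: [0.7, -0.7, -0.2]
width: 85.4
gripper_force: 0.0
```

Run:
```python
from h import *
ringstat()
c=cam("wrist");im=get_image("wrist");t=get_image("top")
T=seat(FX);a=np.radians(-30)-np.array([2.0,2.05,2.1])
q=proj(c,pt(T,np.c_[68*np.cos(a),68*np.sin(a),0*a+10]));print(q.round(1), proj(c,pt(T,[0,0,10])).round(0))
o=np.zeros((480,800,3),np.uint8);x,y=q[2].astype(int);x=max(x-80,0);y=max(y-120,0)
o[:,:320]=cv2.resize(im[y:y+240,x:x+160,::-1],(320,480));o[:,320:]=cv2.resize(t[180:340,130:290,::-1],(480,480));cv2.imwrite("pics/w7.png",o);print(x,y)
```

```text
19.525 85.4 0.0 [ 0.7 -0.7 -0.2] [-0.39  0.27 -0.  ] [ 0.7   0.46 -0.13  2.   -0.68  0.8   1.49]
local [ -1.1  -1.3 185.9] th -0.576 q(if flat30) 1.099 tilt [ 0.001 -0.005 -1.   ] to axis (tool) [ 1.7  0.2 -0. ] twist about seat z -0.01
[[290.8 289.3]
 [286.6 287.7]
 [282.6 285.9]] [[323. 209.]]
202 165
```

View pics/w7.png

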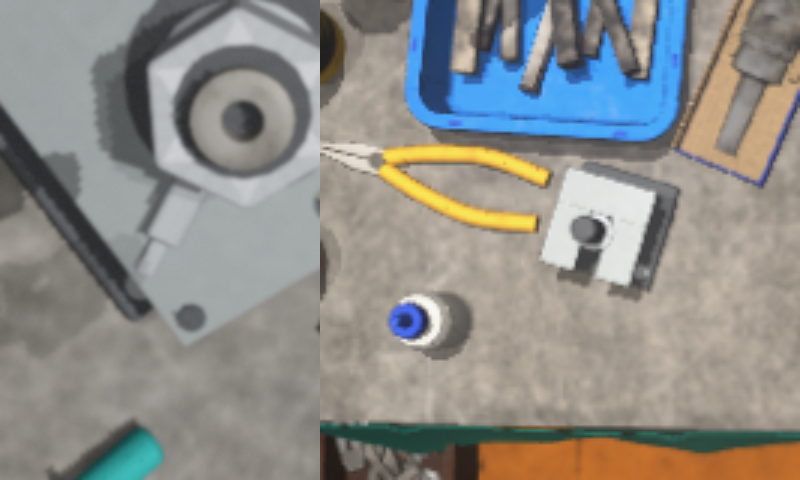

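The ear at crop (170,225) lines up with the locked mark at (148,258). The pin hangs upright in the notch, and the bottle and pliers are untouched. Handing in.

```bash
python3 -c "from cell import *;print(finish_job())"
```

```text
the job is handed in; nothing more can be done
None
```

I handed the job in at about 19.5 s: in the last pictures the pin hangs upright in the rest's notch and the ring's ear is at the locked mark, with the gripper clear; the hand-in gave no verdict.

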